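# Clamp the blue-lidded transport case with its draw latch

## Robot

A 6-joint arm with a two-finger parallel gripper is mounted at the origin on the work surface. World frame = base frame: x ahead of the robot, y to its left, z up, the work surface at z = 0. Lengths are in m, angles in rad, forces in N, time in s.
With the tool pointing down it reaches from about 0.375 to 0.9 m from the base axis. Payload 3.1 kg.
Tool frame: the origin (TCP) lies midway between the tips of the shut fingers; the grasp point (between the pads) lies env.pinch_z behind it (env.pinch_z is the distance from the TCP to the grasp point, in m); z points along the fingers, y is the direction in which the jaws open and shut (so a half turn about z gives the same grasp; the last joint's range is limited). The gripper opens to 85 mm and grips with 20 to 120 N. Pads are 22 mm wide; open, the fingers measure 114 mm over their backs; the gripper's body (76 mm by 85 mm) begins 54 mm behind the grasp point. The pads swing forward as they close: fully open they stand 13 mm farther back than shut.
Start: joints at [-1.323, 0.527, 1.433, -0, 1.181, -0.178], TCP at [0.259, -0.569, 0.231] pointing down, gripper open.
Joint ranges: [-3.08, 3.08], [-0.75, 2.2], [0.22, 2.44], [-1.43, 4.57], [0, 2.65], [-2.85, 2.85]. Speed limits (rad/s): [2.79, 2.79, 3.14, 3.14, 3.14, 3.14].

## Interface

Orientations are given as [roll, pitch, yaw] about the fixed x, y, z axes, in that order (R = Rz(yaw) Ry(pitch) Rx(roll)).
In Python, from bench import env gives the robot as it stands.
- The arm moves only by the tool apply_moves, never from a script. Its argument "plan" is one flat list of numbers, 5 for each row, row after row: the shift along the tool's x, y, z each as a share of 0.02 m, from -1 to 1, then the turn about the tool's z as a share of 0.08 rad, from -1 to 1, then the opening, from 0 (shut) to 1 (fully open). A call has exactly 5 rows; each row shifts and turns the commanded pose from where the row before left it, along the tool's axes as they then stand; what a row does not reach is not made up. A row lasts 1/10 s, in which the tool goes at most 50 mm and 8.59 degrees, less where a joint would pass 70% of its speed; a pose out of reach is approached as far as the arm can. A call with a number of a shift or a turn outside -1 to 1 is refused whole. A call with a gripper value outside its range is refused whole. The fingers move at their own pace and stop on an object; "force" is the grip in N (left out, the last holds). Time passes only in rows, so rows that do not move let the fingers close, or fill a call up. It gives the time, the measured TCP pose, the force and the opening at its end, in the units of the state.
- env.sense(): the state, without advancing time (a new reading comes with each control period).
- env.grab_frame(name): name is "side" or "top" or "wrist"; returns a dict with "image" (420x560x3 uint8, red, green, blue), "camera_matrix" (3x3 intrinsics, pixels), "extrinsics" (4x4, takes a point from world to camera coordinates). Camera axes: x right, y down, z forward; pixel columns grow to the right and rows downward; lengths in m; the calibration is good to about 2 mm. A picture is of the moment at which its call begins. There is no depth.
- env.close_job(): hands the job in, once; it reports no verdict.
The state is a dict: "time_s": time; "joints": joint angles; "qd": joint speeds; "joint_torque": joint torques, N m; "tcp_pos": TCP position; "eef_rot": TCP orientation; "force": force on the tool from outside, world axes, zero at the start; "moment": the same for the moment, N m; "width": opening from 0.0 (shut) to 1.0 (fully open).
Only numpy, scipy, OpenCV 4.12 (cv2) and the standard library are available. Lean on these libraries where they do the work, as an engineer would, in place of code of your own. Each camera call takes 0.05 s, during which the arm holds its last target.

## Task

Close the draw latch of the transport case with the blue lid: flip its raised wire loop over so that the loop's bar lies behind the hooked keeper on the lid, then swing the red lever back and press it down past centre until it snaps flat and the lid is drawn in. Do not touch the case with the green lid.

Things in the scene. Friction and masses are not known exactly. Their poses are not given: they have to be found in the camera images.
- blue_case_keeper (a point): Seat of the loop's bar behind the keeper, a dark steel hook plate (30 mm wide, 19 high, 5 thick) on the flat top of the blue lid; the bar must lie on its +x side. The point is the bar's centre line when clamped, 10 mm above the case's flat top (120 mm above the bench). Axes: +x from the lever across the seam to the lid, z up, y along the bar. It moves with the lid.
- blue_case_bar (a point): Centre of the yellow bar (8 mm thick, 48 long, along the keeper's y) at the end of a wire loop 94.5 mm long, pinned to the lever 16 mm from its pivot. It starts about upright, 45 mm above the lever's end. Tipped over 20 degrees it falls by its weight, over the keeper, onto the lid behind it (bar centre 4 mm above the lid, up to 10 mm beyond the seat) if the lever is upright or leans to the keeper.
- blue_case_lever_end (a point): Middle of the free end of the red lever (26 mm wide, 5 thick, between the loop's wires, 48 mm apart). It hinges about the keeper's y on a pivot 14 mm above the case's flat top and, with the lid free, 82 mm from the keeper point along its -x; this end is 62 mm from the pivot. It starts about upright; home, it points along the keeper's -x, this end 18 mm above the case's top.
- blue_case_lever (a joint): Angle of the red lever: 0 = flat, snapped home; 1.57 = upright; at most 1.92, leaning to the keeper. Friction keeps it where it is left; with the loop hooked, pushing its end takes up to about 3 N, and near flat (below about 0.2) it is past centre and is drawn home.
- blue_case_lid (a joint): Gap of the blue lid (56 mm thick, 200 wide, 120 high) on its springy gasket (about 5 N per mm): 0.005 m when free, 0.001 to 0.002 m when clamped. The rest of the case is a white shell, 130 mm along x, fixed to the bench.
- green_case: Bystander: a case like the first with the same latch, also open, but with a green lid; 190 mm by 200 mm, 120 mm high, its raised loop reaching 245 mm. Origin at the centre of its underside; its x points from lever to lid. To be left untouched.

How it is judged:
On the way:
1. the bar of the loop lies behind the keeper while the lever is still up (x of blue_case_bar in the frame of blue_case_keeper between -0.004 and 0.016 m and z of blue_case_bar in the frame of blue_case_keeper below 0.004 m and value of joint blue_case_lever above 0.6 rad), for 0.2 s.
At the end, for the whole second after the job is handed in: The red lever is flat (within 0.12 rad of home), the bar sits behind the keeper (within 9 mm of its seat) and the lid is drawn in to a gap under 3.5 mm (value of joint blue_case_lever below 0.12 rad and distance between blue_case_bar and blue_case_keeper below 0.009 m and value of joint blue_case_lid below 0.0035 m); the robot touches nothing.
It fails at once if the robot touches the case with the green lid (contact force between green_case and the arm above 1 N or contact force between green_case and the fingers above 1 N).
It also fails if it takes over 38 s, if anything falls off the work surface, if the arm or the gripper's body presses on something with over 40 N, if the wrist force passes 120 N, or if a joint passes its speed limit or range.

## Working session

There is one attempt and no reset: what is moved stays moved. The work goes in short steps, Python scripts to look and compute and a tool call to move; the robot and the scene stay as the last step left them, time stands still between calls to the robot, and variables do not carry over. Pictures are saved under pics/ and viewed, and the job is handed in when it is done.

Besides the shell and the picture viewer there is one more tool, called after "Call:" by a JSON object that holds its "method" and its "body", one argument or row to a line. apply_moves: Moves the arm, as the interface text tells. Shift numbers are shares of 0.02 m and turn numbers shares of 0.08 rad, none past 1 either way. Its arguments: {"type":"object","properties":{"plan":{"type":"array"},"force":{"type":"number"}},"required":["plan"]}

```bash
ls; mkdir -p pics
cat > h.py <<'E'
from bench import env
import numpy as np, cv2
def snap(n,tag):
    f=env.grab_frame(n); cv2.imwrite(f'pics/{tag}.png',f['image'][:,:,::-1]); np.savez(f'pics/{tag}.npz',K=f['camera_matrix'],E=f['extrinsics'],im=f['image'])
def cam(tag):
    d=np.load(f'pics/{tag}.npz'); return d['K'],d['E']
def proj(tag,P):
    K,E=cam(tag); p=(E[:3,:3]@np.atleast_2d(P).T).T+E[:3,3]; q=(K@p.T).T; return q[:,:2]/q[:,2:]
def ray(tag,u,v):
    K,E=cam(tag); R=E[:3,:3]; c=-R.T@E[:3,3]; d=R.T@np.linalg.inv(K)@[u,v,1]; return c,d/np.linalg.norm(d)
def atz(tag,u,v,z):
    c,d=ray(tag,u,v); return c+d*(z-c[2])/d[2]
def tri(obs):
    A=np.zeros((3,3));b=np.zeros(3)
    for t,u,v in obs:
        c,d=ray(t,u,v);M=np.eye(3)-np.outer(d,d);A+=M;b+=M@c
    return np.linalg.solve(A,b)
def crop(tag,x0,y0,x1,y1,s,out):
    im=cv2.imread(f'pics/{tag}.png')[y0:y1,x0:x1]; cv2.imwrite(f'pics/{out}.png',cv2.resize(im,None,fx=s,fy=s,interpolation=cv2.INTER_CUBIC))
E
python3 - <<'E'
from h import *
print(env.sense(), env.pinch_z)
for n in ['side','top','wrist']: snap(n,n+'0')
E
```

```text
pics
{'time_s': 0.0, 'joints': array([-1.32248254e+00,  5.28475005e-01,  1.43391181e+00,  1.12897508e-05,
        1.18140076e+00, -1.78496627e-01]), 'qd': array([-0.0001397 ,  0.00047389, -0.0011446 ,  0.00212898,  0.00034819,
        0.00029298]), 'joint_torque': array([ 1.51881586e-04, -4.42346227e+01, -1.78020483e+01, -1.82121362e-04,
        8.39654880e-03,  3.00779028e-06]), 'tcp_pos': array([ 0.25858236, -0.5682068 ,  0.23032517]), 'eef_rot': array([-3.13943446e+00, -3.99977542e-04,  4.26805688e-01]), 'force': array([0.51384732, 0.10263478, 0.17767486]), 'moment': array([ 0.01448427, -0.01937255,  0.05367131]), 'width': 1.0028117919586357} 0.0187
```

View pics/side0.png

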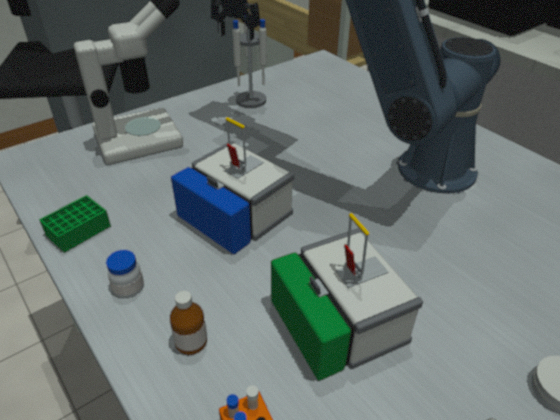

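View pics/top0.png

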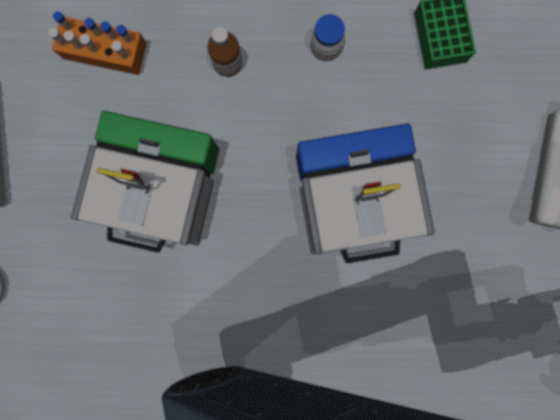

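View pics/wrist0.png

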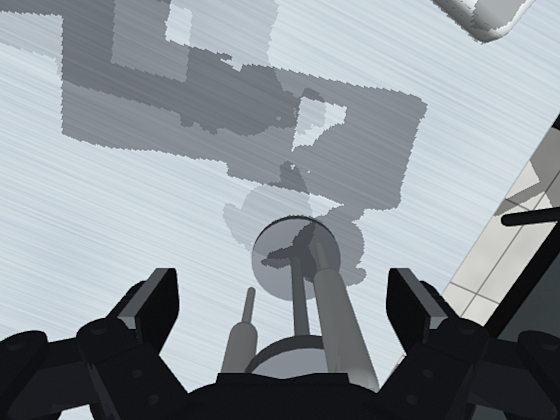

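The blue case is at about (365,190) in the top view, the green one at (150,180). The loops are raised on both. I'll zoom in.

Run:
```python
from h import *
crop('top0',290,110,450,270,5,'ct'); crop('side0',165,105,305,255,4,'cs')
K,E=cam('top0');print(K,-E[:3,:3].T@E[:3,3]);K,E=cam('side0');print(K,-E[:3,:3].T@E[:3,3])
print(proj('side0',[0.2586,-.568,.23]),proj('top0',[0.2586,-.568,.23]))
```

```text
[[483.70209939   0.         273.85798469]
 [  0.         483.70209939 210.17377663]
 [  0.           0.           1.        ]] [ 0.43134691 -0.03367766  0.93984967]
[[491.32827568   0.         280.99015543]
 [  0.         491.32827568 209.02631049]
 [  0.           0.           1.        ]] [0.99982397 0.6009763  0.77713504]
[[236.46678399  42.97408854]] [[656.2106163  378.21373806]]
```

View pics/ct.png

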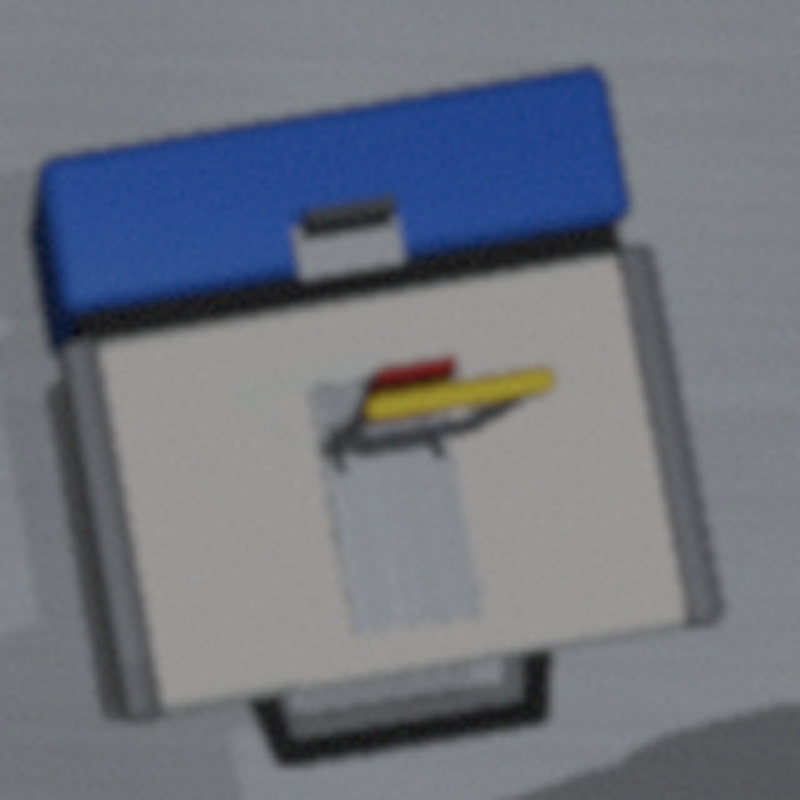

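View pics/cs.png

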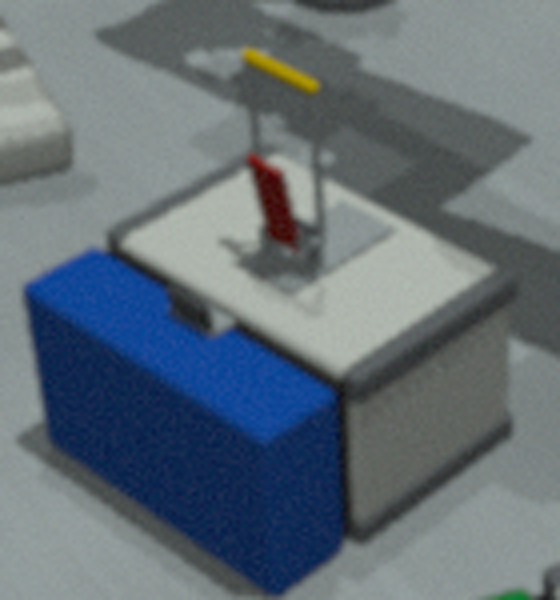

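Run:
```python
from h import *
T=lambda x,y:('top0',290+x/5,110+y/5)
S=lambda x,y:('side0',165+x/4,105+y/4)
a=tri([T(370,408),S(316,87)]);b=tri([T(549,381),S(248,55)])
print('bar',a,b,(a+b)/2,np.linalg.norm(a-b),'dir',np.degrees(np.arctan2(*(a-b)[[1,0]])))
a=tri([T(374,381),S(282,163)]);b=tri([T(452,364),S(256,158)])
print('lever',a,b,(a+b)/2,np.linalg.norm(a-b))
# case corners at z .12
tops={'lidTL':(45,160),'lidTR':(605,68),'lidBR':(625,218),'lidBL':(62,312),'shellBL':(150,716),'shellBR':(718,615),'shellTL':(70,345),'shellTR':(650,250),'kL':(305,212),'kR':(392,200)}
for k,(x,y) in tops.items(): print(k,atz(*T(x,y),.139 if k[0]=='k' else .12))
# side-based lid corners
for n,(x,y) in {'lidL':(98,250),'lidfL':(28,290),'lidfR':(265,442),'lidR':(338,393),'shR':(515,285)}.items(): print(n,atz(*S(x,y),.12))
```

```text
bar [ 0.51594425 -0.15160872  0.24570379] [ 0.5247463  -0.20346426  0.24380209] [ 0.52034527 -0.17753649  0.24475294] 0.05263164105271939 dir 99.63366865625026
lever [ 0.53131662 -0.16184798  0.19919425] [ 0.53592795 -0.18549398  0.19256291] [ 0.53362228 -0.17367098  0.19587858] 0.02498744730513861
lidTL [ 0.61641165 -0.06220237  0.12      ]
lidTR [ 0.6510149  -0.25419828  0.12      ]
lidBR [ 0.59885701 -0.26065586  0.12      ]
lidBL [ 0.56371832 -0.06864561  0.12      ]
shellBL [ 0.42656173 -0.09986855  0.12      ]
shellBR [ 0.46361432 -0.29087849  0.12      ]
shellTL [ 0.55237236 -0.07150648  0.12      ]
shellTR [ 0.5878959  -0.26907688  0.12      ]
kL [ 0.59558526 -0.14873119  0.139     ]
kR [ 0.60004246 -0.17777364  0.139     ]
lidL [ 0.60204188 -0.25409981  0.12      ]
lidfL [ 0.65219478 -0.24378815  0.12      ]
lidfR [ 0.61729806 -0.05588093  0.12      ]
lidR [ 0.56538729 -0.06574622  0.12      ]
shR [ 0.43185319 -0.08432065  0.12      ]
```

Run:
```python
from h import *
print(atz('side0',250,100,0), atz('top0',483,290,0))
```

```text
[ 0.17947472 -0.62765851  0.        ] [ 0.36085306 -0.42138545  0.        ]
```

Call:
{"method": "apply_moves", "body": {
  "plan": [0, 0, -0.4, 0.62, 0.5, 0, 0, -0.4, 0.62, 0, 0, 0, -0.4, 0.62, 0, 0, 0, -0.4, 0.62, 0, 0, 0, -0.4, 0.62, 0],
  "force": 60
}}

```text
time_s: 0.65
tcp_pos: [0.2587, -0.5686, 0.2712]
eef_rot: [-3.141, 0.0, 0.177]
force: [0.7, -0.5, -0.3]
width: 0.144
```

Call:
{"method": "apply_moves", "body": {
  "plan": [0.6, -0.85, 0, 0, 0, 0.6, -0.85, 0, 0, 0, 0.6, -0.85, 0, 0, 0, 0.6, -0.85, 0, 0, 0, 0.6, -0.85, 0, 0, 0]
}}

```text
time_s: 1.15
tcp_pos: [0.3031, -0.4733, 0.2711]
eef_rot: [-3.141, 0.0, 0.179]
force: [-0.1, 0.4, -0.4]
width: 0.003
```

Call:
{"method": "apply_moves", "body": {
  "plan": [0.6, -0.85, 0, 0, 0, 0.6, -0.85, 0, 0, 0, 0.6, -0.85, 0, 0, 0, 0.6, -0.85, 0, 0, 0, 0.6, -0.85, 0, 0, 0]
}}

```text
time_s: 1.65
tcp_pos: [0.3473, -0.3787, 0.2714]
eef_rot: [3.141, -0.0, 0.179]
force: [0.8, -0.4, 0.4]
width: 0.002
```

Call:
{"method": "apply_moves", "body": {
  "plan": [0.6, -0.85, 0, 0, 0, 0.6, -0.85, 0, 0, 0, 0.6, -0.85, 0, 0, 0, 0.6, -0.85, 0, 0, 0, 0.6, -0.85, 0, 0, 0]
}}

```text
time_s: 2.15
tcp_pos: [0.391, -0.2843, 0.2714]
eef_rot: [3.141, -0.0, 0.179]
force: [-0.5, 0.5, 0.2]
width: 0.003
```

Call:
{"method": "apply_moves", "body": {
  "plan": [0.6, -0.85, 0, 0, 0, 0.6, -0.85, 0, 0, 0, 0.6, -0.85, 0, 0, 0, 0.6, -0.85, 0, 0, 0, 0, 0, 0, 0, 0]
}}

```text
time_s: 2.65
tcp_pos: [0.426, -0.2077, 0.2713]
eef_rot: [-3.141, -0.0, 0.182]
force: [0.1, -0.3, -0.0]
width: -0.002
```

Run:
```python
from h import *
print(env.sense())
for n in ['side','top','wrist']: snap(n,n+'1')
crop('side1',165,55,305,205,4,'cs1')
```

```text
{'time_s': 2.65, 'joints': array([-6.90475361e-01,  2.71054032e-01,  1.74831366e+00,  7.40128367e-04,
        1.12280654e+00,  6.97902238e-01]), 'qd': array([-0.04256982,  0.00702794, -0.01515379, -0.0338095 , -0.00880485,
       -0.03362082]), 'joint_torque': array([ 5.85825294e-01, -3.10867703e+01, -1.70876741e+01,  1.43174892e-01,
        1.44131649e-03,  1.45841413e-01]), 'tcp_pos': array([ 0.42601773, -0.20771223,  0.27134802]), 'eef_rot': array([-3.14071841e+00, -1.37176182e-04,  1.82097884e-01]), 'force': array([ 0.09176995, -0.3179732 , -0.02531187]), 'moment': array([-0.03802   ,  0.05343765,  0.0243194 ]), 'width': -0.002103281889857509}
```

View pics/cs1.png

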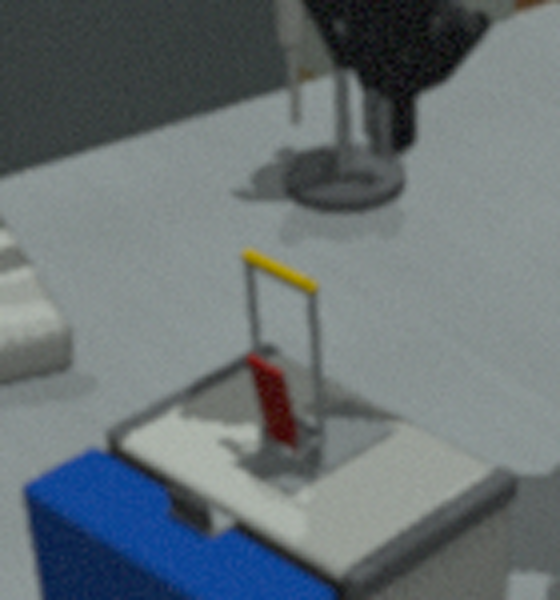

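View pics/wrist1.png

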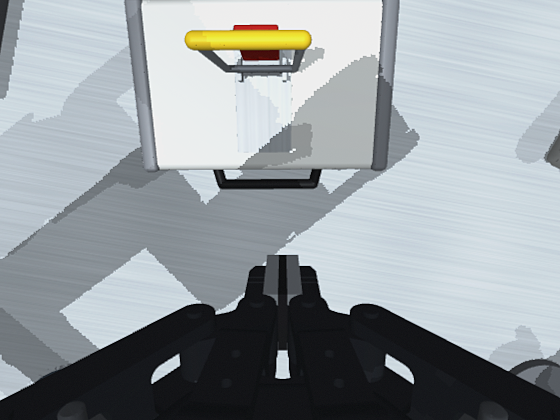

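View pics/top1.png

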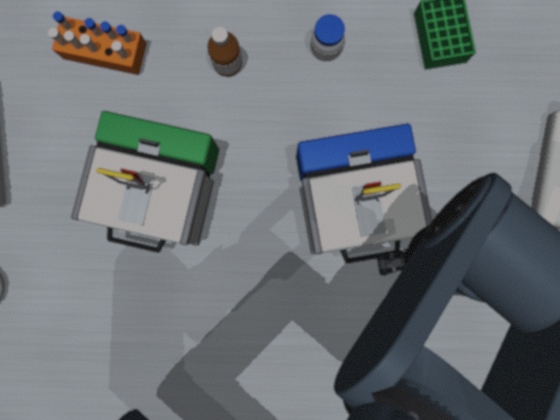

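Call:
{"method": "apply_moves", "body": {
  "plan": [0.6, -0.13, 0.5, 0, 0, 0.6, -0.13, 0.5, 0, 0, 0.6, -0.13, 0.5, 0, 0, 0.6, -0.13, 0.5, 0, 0, 0.6, -0.13, 0.5, 0, 0]
}}

```text
time_s: 3.3
tcp_pos: [0.4834, -0.1865, 0.2199]
eef_rot: [-3.141, 0.001, 0.179]
force: [0.3, -0.6, -0.1]
width: -0.001
```

Call:
{"method": "apply_moves", "body": {
  "plan": [0.5, 0, 0, 0, 0, 0.5, 0, 0, 0, 0, 0.5, 0, 0, 0, 0, 0.5, 0, 0, 0, 0, 0.5, 0, 0, 0, 0]
}}

```text
time_s: 3.8
tcp_pos: [0.5326, -0.1782, 0.2218]
eef_rot: [3.141, -0.001, 0.179]
force: [-0.1, -0.4, 0.1]
width: 0.001
```

Run:
```python
from h import *
for n in ['side','wrist']: snap(n,n+'2')
crop('side2',165,55,305,205,4,'cs2')
```

```text
(no output)
```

View pics/cs2.png

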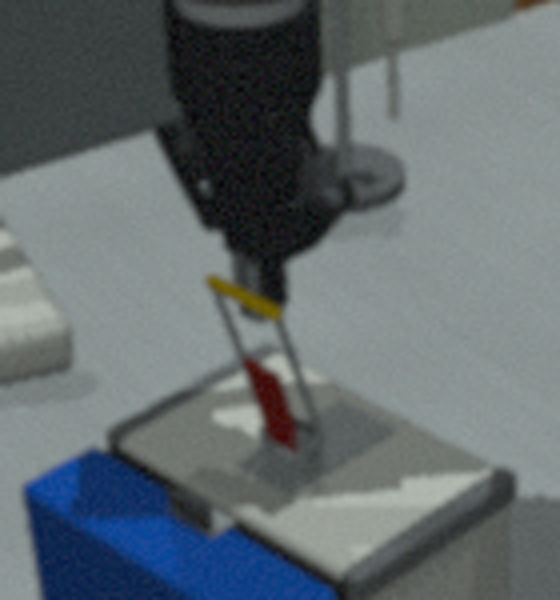

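View pics/wrist2.png

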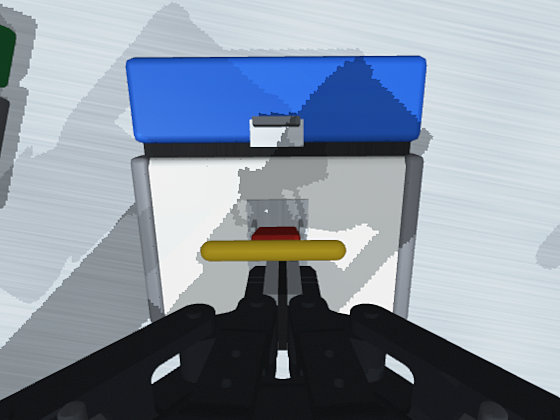

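The bar (wrist view, centre about (273,250)) is resting against the fingers and tipping. The fingers keep pushing.

Call:
{"method": "apply_moves", "body": {
  "plan": [0.4, 0, 0, 0, 0, 0.4, 0, 0, 0, 0, 0.4, 0, 0, 0, 0, 0, 0, 0, 0, 0, 0, 0, 0, 0, 0]
}}

```text
time_s: 4.4
tcp_pos: [0.5552, -0.1738, 0.2212]
eef_rot: [-3.141, 0.0, 0.179]
force: [-0.0, 0.4, -0.1]
width: 0.0
```

Run:
```python
from h import *
for n in ['side','wrist']: snap(n,n+'3')
crop('side3',165,55,305,205,4,'cs3')
```

```text
(no output)
```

View pics/cs3.png

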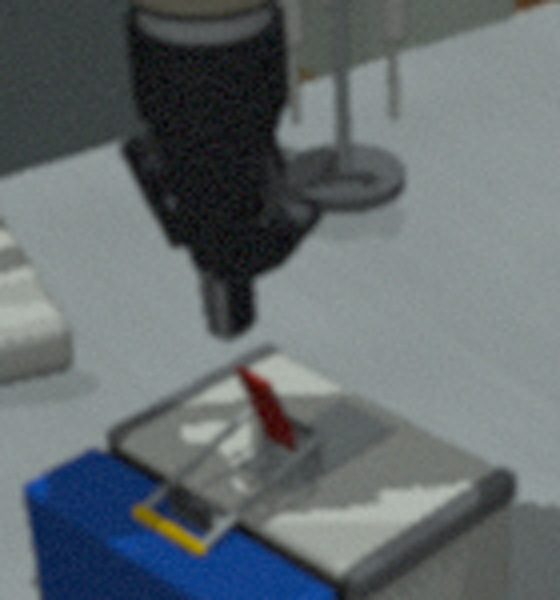

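View pics/wrist3.png

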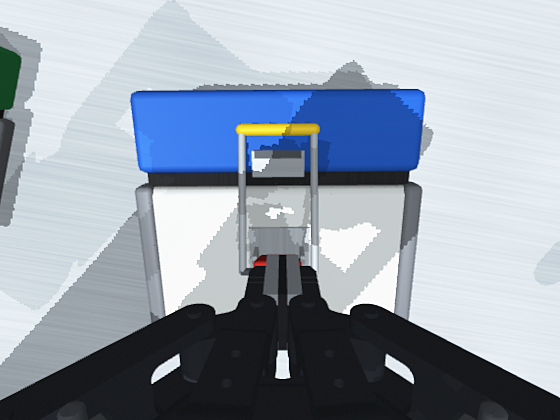

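The loop has fallen over: in the crop its bar, at about (170,530), lies on the blue lid beyond the keeper, with the wires straddling the keeper. The lever is up and leaning to the keeper. Next I put the fingers on the lever's keeper side.

Call:
{"method": "apply_moves", "body": {
  "plan": [0.7, -0.1, 0, 0, 0, 0.1, 0, 0.3, 0, 0, 0, 0, 0.7, 0, 0, 0, 0, 0.7, 0, 0, 0, 0, 0.6, 0, 0]
}}

```text
time_s: 5.0
tcp_pos: [0.5707, -0.1688, 0.1742]
eef_rot: [-3.141, 0.001, 0.179]
force: [-0.3, -0.6, 1.2]
width: 0.0
```

Run:
```python
from h import *
print(env.sense()['tcp_pos'])
for n in ['side','wrist']: snap(n,n+'4')
crop('side4',165,55,305,205,4,'cs4')
print(atz('side4',165+170/4,55+530/4,.124))
```

```text
[ 0.57065525 -0.16878347  0.17416972]
[ 0.61018091 -0.1602649   0.124     ]
```

View pics/cs4.png

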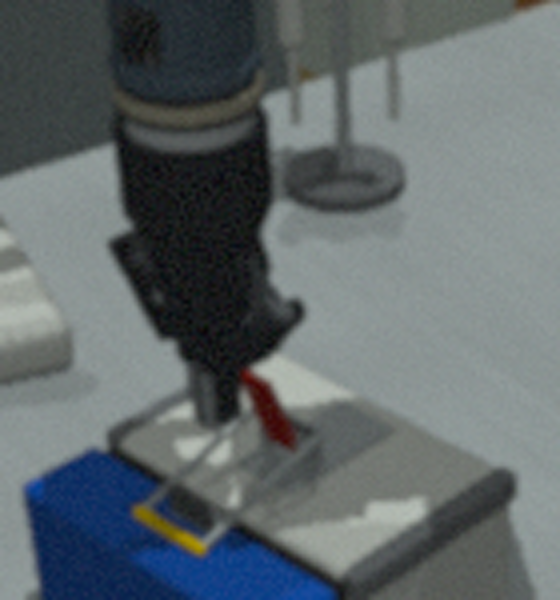

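View pics/wrist4.png

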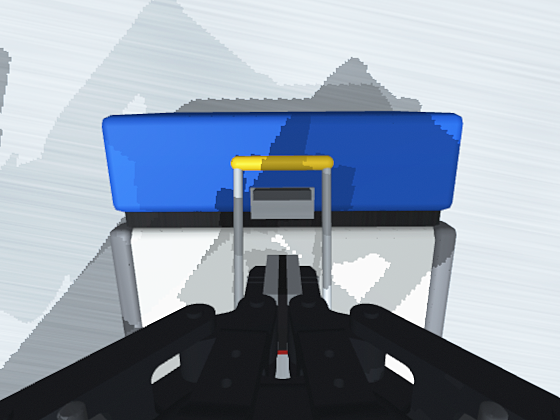

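Call:
{"method": "apply_moves", "body": {
  "plan": [-0.36, 0, 0, 0, 0, -0.36, 0, 0, 0, 0, -0.36, 0, 0, 0, 0, -0.36, 0, 0, 0, 0, -0.36, 0, 0, 0, 0]
}}

```text
time_s: 5.6
tcp_pos: [0.5349, -0.1758, 0.176]
eef_rot: [3.141, -0.001, 0.179]
force: [1.6, -0.1, 0.4]
width: -0.001
```

Call:
{"method": "apply_moves", "body": {
  "plan": [-0.28, 0, 0.03, 0, 0, -0.28, 0, 0.04, 0, 0, -0.28, 0, 0.05, 0, 0, -0.28, 0, 0.06, 0, 0, 0, 0, 0, 0, 0]
}}

```text
time_s: 6.1
tcp_pos: [0.5123, -0.1796, 0.1714]
eef_rot: [-3.141, 0.001, 0.179]
force: [0.9, 0.7, -0.5]
width: -0.001
```

Run:
```python
from h import *
print(env.sense()['tcp_pos'])
for n in ['side','wrist']: snap(n,n+'5')
crop('side5',165,55,305,205,4,'cs5')
```

```text
[ 0.51232948 -0.1795658   0.1714112 ]
```

View pics/cs5.png

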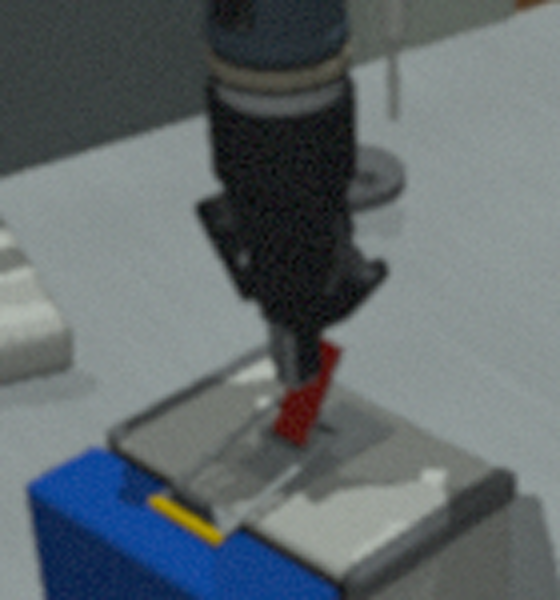

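View pics/wrist5.png

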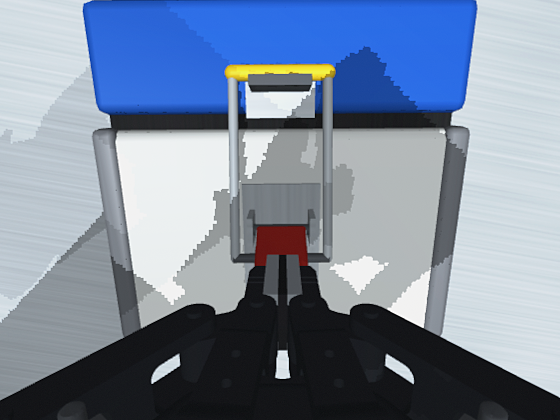

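The lever is swung to about 60° and the bar sits against the keeper at about (280,73) in the wrist view. The fingers continue along the arc.

Call:
{"method": "apply_moves", "body": {
  "plan": [-0.28, 0, 0.14, 0, 0, -0.28, 0, 0.14, 0, 0, -0.25, 0, 0.21, 0, 0, -0.25, 0, 0.21, 0, 0, -0.16, 0, 0.25, 0, 0]
}}

```text
time_s: 6.7
tcp_pos: [0.4876, -0.1836, 0.152]
eef_rot: [-3.14, 0.002, 0.179]
force: [0.5, -0.9, -0.4]
width: 0.0
```

Call:
{"method": "apply_moves", "body": {
  "plan": [-0.16, 0, 0.25, 0, 0, -0.12, 0, 0.3, 0, 0, 0, 0, 0.25, 0, 0, 0, 0, 0, 0, 0, 0, 0, 0, 0, 0]
}}

```text
time_s: 7.2
tcp_pos: [0.4826, -0.1847, 0.1402]
eef_rot: [3.141, 0.001, 0.18]
force: [-9.6, 2.9, 30.4]
width: -0.001
```

Run:
```python
from h import *
s=env.sense();print(s['tcp_pos'],s['force'])
for n in ['side','wrist']: snap(n,n+'6')
crop('side6',165,55,305,205,4,'cs6')
```

```text
[ 0.48259802 -0.18473356  0.14021031] [-9.57917812  2.86680063 30.4053916 ]
```

View pics/cs6.png

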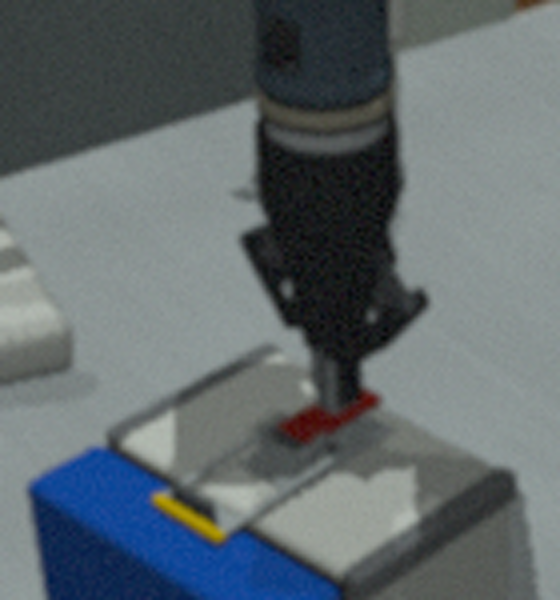

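View pics/wrist6.png

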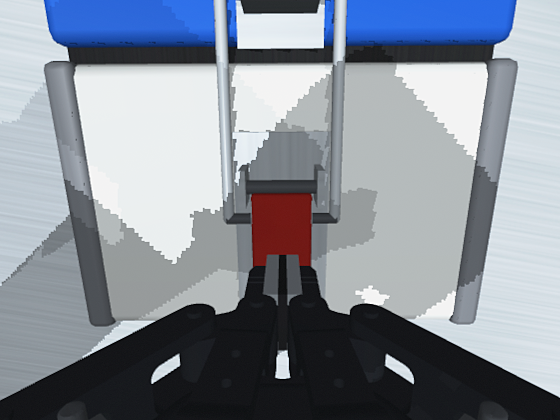

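The lever is flat under the fingers, and the 30 N reading with the TCP at z = 0.140 matches the home stop. Backing off to inspect.

Call:
{"method": "apply_moves", "body": {
  "plan": [0, 0, -0.4, 0, 0, 0, 0, -1, 0, 0, 0, 0, -1, 0, 0, 0, 0, -1, 0, 0, 0, 0, -1, 0, 0]
}}

```text
time_s: 7.8
tcp_pos: [0.4831, -0.1846, 0.2249]
eef_rot: [-3.141, 0.001, 0.179]
force: [-0.3, -0.2, -0.6]
width: 0.002
```

Call:
{"method": "apply_moves", "body": {
  "plan": [-0.8, 0.8, -0.5, 0, 0, -0.8, 0.8, -0.5, 0, 0, -0.8, 0.8, 0, 0, 0, -0.3, 0.8, 0, 0, 0, 0, 0, 0, 0, 0]
}}

```text
time_s: 8.3
tcp_pos: [0.4418, -0.2595, 0.2444]
eef_rot: [3.141, -0.0, 0.176]
force: [0.1, 0.3, -0.3]
width: -0.001
```

Run:
```python
from h import *
s=env.sense();print(s['tcp_pos'],s['force'])
for n in ['side','top']: snap(n,n+'7')
crop('side7',165,105,305,255,4,'cs7');crop('top7',290,110,450,270,5,'ct7')
```

```text
[ 0.44182332 -0.25947037  0.24436537] [ 0.08828669  0.31895448 -0.32970905]
```

View pics/cs7.png

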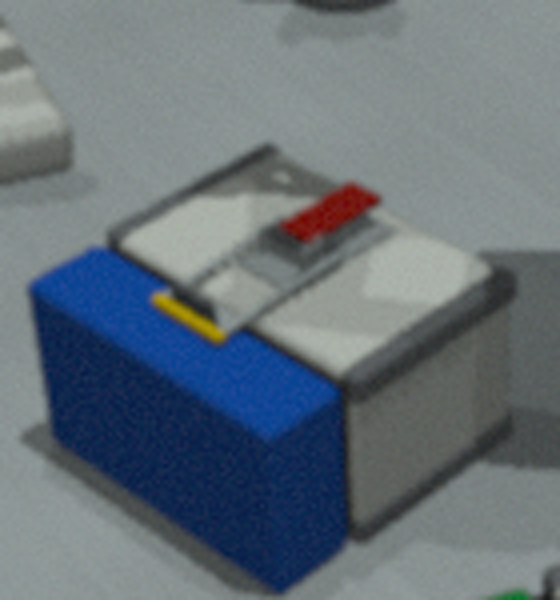

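View pics/ct7.png

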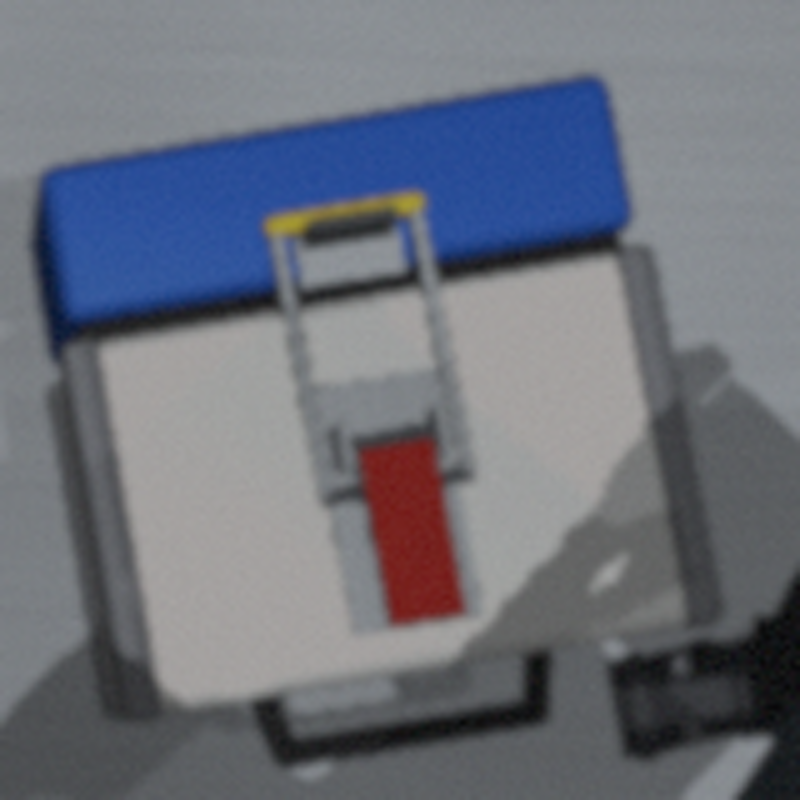

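Run:
```python
from h import *
T=lambda x,y:('top7',290+x/5,110+y/5)
S=lambda x,y:('side7',165+x/4,105+y/4)
print('lever end',tri([T(428,612),S(365,192)]),'bar',tri([T(345,213),S(190,318)]))
# lid shift: far edge
for a,b in [((45,160),(45,170)),((605,68),(605,77))]: print(atz(*T(*a),.12)-atz(*T(*b),.12))
env.close_job()
```

```text
lever end [ 0.46156435 -0.18905788  0.13845102] bar [ 0.59721466 -0.16345494  0.12465701]
[3.48882898e-03 4.18282109e-05 0.00000000e+00]
[ 3.15002822e-03 -2.13719807e-05  0.00000000e+00]
the job is handed in; nothing more can be done
```

The blue case's latch is closed and the job is handed in at about 8.5 s. The green case was not approached, and the robot was clear of everything at the end.

- **Loop:** I pushed the raised bar over with the shut fingers. It fell behind the keeper, about 8 mm past the estimated seat, with the lever still up.
- **Lever:** I swung it back from the keeper side and pressed it flat. The fingers met about 30 N with the tips at z = 0.140 m.

Last checks, from the camera images after backing off:

| Check | Measured | Needed or expected |
|---|---|---|
| Lever end height | 18.5 mm above the case top | 18 mm at home |
| Lid movement | drawn in about 3.3 mm, so gap about 1.7 mm | gap under 3.5 mm |
| Bar position | on the lid side of the keeper, against it in both views | within 9 mm of its seat |

The bar's triangulated height came out at 125 mm against the nominal 130 mm. Its x was about 2 mm from the seat position I estimated. That 5 mm height difference is partly within the few-millimetre picture error, so I did not treat it as a fault. No check failed.

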